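Index a light source's filter turret to its three-dot position

TASK

Set the filter turret on top of the fibre light source to its three-dot position: push its rim tabs round with the fingertips, click by click, in either direction, until the tab with the row of three white dots beside it stands at the black index triangle at the front of the top deck and the disc has clicked home; then take the hand away. Push gently, do not touch the round filters in the disc, and leave the things on the bench where they are.

Things in the scene. Friction and masses are not known exactly. Their poses are not given: they have to be found in the camera images.
- light_source: Fibre light source, fixed: white box 85 mm high, x -150..160, y -115..115 mm. Origin on the bench under the filter turret's vertical axis; its front (knob) faces its own -x. At the rear an aluminium bridge, 42 mm wide, top 163 mm up, reaches forward over the disc to x = 34 mm; the rest of the disc is open from above. From the rear a gooseneck, up to 175 mm high, bends round to a low specimen table at x 90, y 265 mm.
- turret (a joint): Turret angle, rad, counter-clockwise from above positive, no stops. 0 or any multiple of 2 pi = three-dot tab at the index. Six click places 60 degrees apart: a sprung roller draws the disc into the nearest click, so once well past half-way (about 35 degrees) it goes on to the next by itself. It can rarely start balanced half-way between two clicks. 3 to 5 N at a tab moves it.
- turret_axis (a point): Centre of the turret's top face: level black disc 176 mm across, 10 mm thick, top 107 mm above the bench, part of the light source. White marks inside its six rim tabs, counter-clockwise from above: three dots in a row, ring, square, long bar, one dot, two dots (each names the filter on the opposite side). A steel hub 26 mm across stands 12 mm above this point.
- tab_three_dots (a point): Top edge of the aluminium tab beside the three dots, 98 mm from the axis, 125 mm above the bench. All six tabs are alike, 60 degrees apart: upright fins 7 mm thick, 82 to 108 mm off the axis, from 97 to 125 mm above the bench (18 mm above the disc, 40 mm above the deck). When clicked in, one tab stands exactly at the front (light source's -x).
- index (a point): Inner point of the black index triangle on the light source's top deck, at its front: 120 mm in front of the turret axis (its -x), 85 mm above the bench. With the three-dot position set, that tab's point is 22 mm behind this, seen from above.
- filters: Six round steel-rimmed filters, 36 mm across, set in the turret, centres 52 mm from its axis on the radii of the tabs, standing 3 mm above the disc (tops 110 mm above the bench). They turn with it. Not to be touched. Origin on the turret axis at bench height.
- objective_case: Screw-top plastic case for an objective, upright cylinder 38 mm across, 56 mm high, loose on the bench beside the light source. Origin at the centre of its underside. Leave alone.
- oil_bottle: Small amber dropper bottle, 28 mm across, 62 mm high, loose on the bench beside the light source. Origin at the centre of its underside. Leave alone.
- slide_box: Flat slide box, 87 x 62 x 32 mm high, loose on the bench beside the light source. Origin at the centre of its underside. Leave alone.

How it is judged:
By the outcome, as a careful person would: the job done as asked, in the order asked, and still so for the second after the job is handed in, with the robot touching nothing.
It also fails if it takes over 72 s, if anything falls off the work surface, if the arm or the gripper's body presses on something with over 40 N, if the wrist force passes 120 N, or if a joint passes its speed limit or range.

ROBOT

A 7-joint arm with a two-finger parallel gripper is mounted at the origin on the work surface. World frame = base frame: x ahead of the robot, y to its left, z up, the work surface at z = 0. Lengths are in m, angles in rad, forces in N, time in s.
With the tool pointing down it reaches from about 0.4 to 0.85 m from the base axis. Payload 10.4 kg.
Tool frame: the origin (TCP) lies at the very end of the fingers, on their centre line; the grasp point (between the pads) lies 19 mm behind it; z points along the fingers, y is the line along which they close (so a half turn about z gives the same grasp; the last joint's range is limited). The gripper opens to 85 mm and grips with 20 to 120 N. Pads are 22 mm wide; open, the fingers measure 114 mm over their backs; the gripper's body (76 mm by 85 mm) begins 54 mm behind the grasp point. The pads swing forward as they close: fully open they stand 13 mm farther back than shut.
Start: joints at [1.307, 0.332, -0.065, 1.46, 0.022, 1.35, -0.088], TCP at [0.149, -0.607, 0.231] pointing down, gripper open.
Joint ranges: [-2.6, 2.6], [-0.5, 2.12], [-1.47, 1.34], [0.16, 2.42], [-1.27, 4.41], [0.06, 2.06], [-2.6, 2.6]. Speed limits (rad/s): [2.22, 2.22, 2.79, 2.79, 3.14, 3.14, 3.14].

INTERFACE

Orientations are given as a rotation vector (axis times angle).
In Python, from rig import reach, move_l, move_j, move_gripper, dwell, ik, get_image, Unreachable, finish_job, current_t, current_joint_positions, current_qd, current_joint_torque, current_position, current_eef_rot, current_force, current_torque, current_opening, current_gripper_force gives the robot as it stands. The module is installed in compiled form; this text tells all that it offers. Calls block until the motion is done:
- reach(position, orientation): joint-space move of the TCP to a pose.
- move_l(position, orientation=None, velocity=0.15, until_force=None): straight line of the TCP; orientation=None keeps the orientation; velocity is the mean speed in m/s. With until_force (N) it stops when the force on the tool has changed by that much, and returns True; else False.
- move_j(angles): joint-space move.
- move_gripper(opening, strength=None): opening from 0.0 (shut) to 1.0 (fully open); strength is the grip in N (None keeps the last); returns when the fingers have stopped.
- dwell(seconds).
- ik(position, orientation): joint angles nearest the present ones, or None.
- get_image(name): name is "scene" or "top"; returns a dict with "color" (400x640x3 uint8, red, green, blue), "fov_y" (degrees; the focal length in pixels is half the picture's height over the tangent of half this angle, whatever the lens; pixels are square), "cx", "cy" (the principal point, pixels), "camera_from_world" (4x4, takes a point from world to camera coordinates). Camera axes: x right, y up, looking along -z (the intrinsics and any distortion apply to the point x, -y, -z); pixel columns grow to the right and rows downward; lengths in m; the calibration is good to about 2 mm. A picture is of the moment at which its call begins. There is no depth.
A pose or a line that the arm cannot do raises Unreachable and nothing moves.
- finish_job(): hands the job in; it is judged then, once.
Readings, each from a call of its own:
- current_t(): time.
- current_joint_positions(): joint angles.
- current_qd(): joint speeds.
- current_joint_torque(): joint torques, N m.
- current_position(): TCP position.
- current_eef_rot(): TCP orientation.
- current_force(): force on the tool from outside, world axes, zero at the start.
- current_torque(): the same for the moment, N m.
- current_opening(): opening from 0.0 (shut) to 1.0 (fully open).
- current_gripper_force(): force on a finger pad.
Only numpy, scipy, OpenCV 4.12 (cv2) and the standard library are available. Lean on these libraries where they do the work, as an engineer would, in place of code of your own. Each camera call takes 0.05 s, during which the arm holds its last target. There are 200 camera calls.

## Working session

There is one attempt and no reset: what is moved stays moved. The work goes in short steps, each a Python script; the robot and the scene stay as the last script left them, time stands still between calls to the robot, and variables do not carry over. Pictures are saved under pics/ and viewed, at most 10 in all, crops included, and the job is handed in when it is done.

```bash
mkdir -p pics
python3 - <<'E'
from rig import *
import cv2,numpy as np
for n in("scene","top"):
    g=get_image(n); cv2.imwrite(f"pics/{n}0.png",g["color"][:,:,::-1]); print(n,{k:(np.round(v,4).tolist() if not np.isscalar(v) else v) for k,v in g.items() if k!="color"})
print(current_t(),current_eef_rot())
E
```

```text
scene {'fov_y': 47.08497130106777, 'cx': 314.5830127061588, 'cy': 200.14159162387554, 'camera_from_world': [[0.1609, 0.9869, 0.0089, 0.0083], [-0.7275, 0.1125, 0.6768, 0.3381], [0.667, -0.1154, 0.7361, -1.2495], [0.0, 0.0, 0.0, 1.0]]}
top {'fov_y': 48.46931205697842, 'cx': 322.889675752769, 'cy': 192.3445100137664, 'camera_from_world': [[-0.0263, -0.9996, -0.0129, -0.0857], [0.9948, -0.0275, 0.0977, -0.5843], [-0.098, -0.0102, 0.9951, -1.055], [0.0, 0.0, 0.0, 1.0]]}
0.1 [-3.11758941e+00 -3.77208742e-01  3.51323253e-04]
```

View pics/scene0.png

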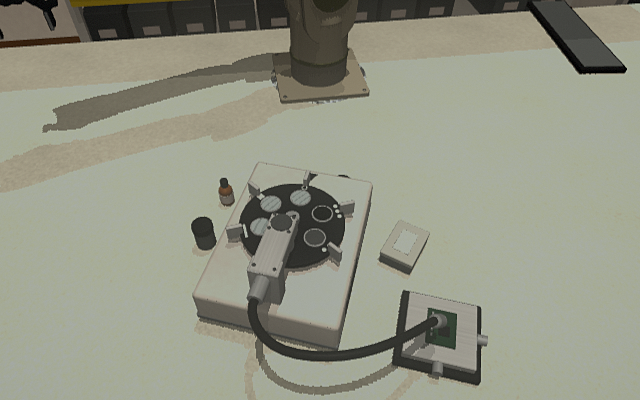

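View pics/top0.png

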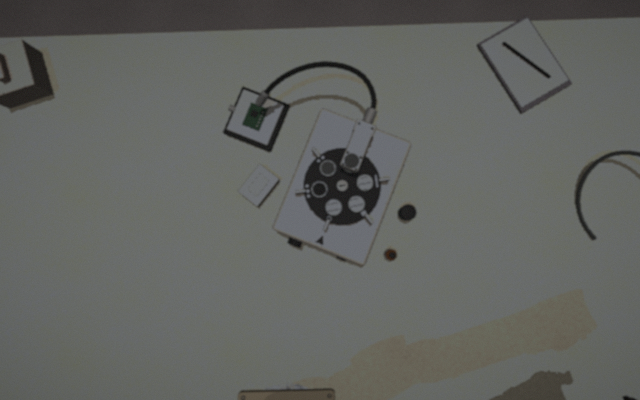

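The front of the light source, with its index triangle near (320,240) in the top view, faces the robot. The disc is centred near (342,186). Next I'll enlarge both views.

```bash
cat > h.py <<'E'
from rig import *
import cv2,numpy as np
def ray(g,u,v,z):
    f=200/np.tan(np.radians(g["fov_y"])/2); T=np.array(g["camera_from_world"]); R,t=T[:3,:3],T[:3,3]
    d=R.T@np.array([(u-g["cx"])/f,-(v-g["cy"])/f,-1]); c=-R.T@t
    return c+d*(z-c[2])/d[2]
def proj(g,p):
    f=200/np.tan(np.radians(g["fov_y"])/2); T=np.array(g["camera_from_world"]); q=T[:3,:3]@np.array(p)+T[:3,3]
    return np.array([g["cx"]+f*q[0]/-q[2], g["cy"]-f*q[1]/-q[2]])
def crop(g,x0,y0,x1,y1,k): return cv2.resize(g["color"][y0:y1,x0:x1,::-1],None,fx=k,fy=k,interpolation=cv2.INTER_CUBIC)
E
python3 - <<'E'
from h import *
a=get_image("scene");b=get_image("top")
A=crop(a,215,150,385,290,2.35);B=cv2.convertScaleAbs(crop(b,265,100,425,270,2.35),alpha=1.6)
h=max(A.shape[0],B.shape[0]);pad=lambda i:cv2.copyMakeBorder(i,0,h-i.shape[0],0,0,0)
cv2.imwrite("pics/c1.png",np.hstack([pad(A),pad(B)]))
for n,g,(x0,y0,x1,y1) in(("s",a,(230,180,350,272)),("t",b,(290,140,395,232))):
    m=(g["color"].max(2)<(60 if n=="s" else 45)).astype(np.uint8); k=np.zeros_like(m);k[y0:y1,x0:x1]=1
    c=max(cv2.findContours(m*k,0,2)[0],key=cv2.contourArea);c=cv2.convexHull(c);print(n,cv2.contourArea(c),cv2.boundingRect(c))
    P=np.array([ray(g,*q[0],.107)[:2] for q in c],np.float32);print(cv2.minEnclosingCircle(P),cv2.fitEllipse(P))
print("tri",ray(b,320,237,.085))
E
```

```text
s 5038.5 (261, 184, 84, 84)
((0.592079758644104, -0.1430100053548813), 0.08983573317527771) ((0.5920540690422058, -0.14354169368743896), (0.173851877450943, 0.17938566207885742), 83.42991638183594)
t 4335.5 (305, 149, 75, 75)
((0.5873915553092957, -0.1448177695274353), 0.0857294499874115) ((0.5873184204101562, -0.1450919359922409), (0.16893033683300018, 0.17084817588329315), 76.98066711425781)
tri [ 0.47377638 -0.09275746  0.085     ]
```

View pics/c1.png

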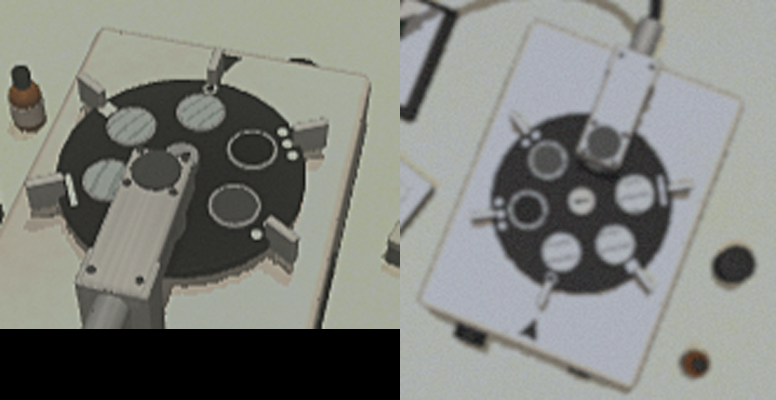

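The three-dot tab is on the left in the top view (crop ~(476,218)), one click clockwise of the index. The ring tab stands at the index triangle (crop tip ~(530,320)). The turret therefore needs +60° CCW, and I'll push the front (ring) tab, which is well clear of the bridge and gooseneck.

```bash
cat >> h.py <<'E'
from scipy.spatial.transform import Rotation as Ro
C=np.array([.5895,-.1443]); F=np.radians(155.3)
def pose(deg,z,r=.098,flip=0):   # finger centre at angle deg (CCW) from the front radius, tool y radial
    th=F+np.radians(deg)
    return [*(C+r*np.array([np.cos(th),np.sin(th)])),z],(Ro.from_euler('z',th-np.pi/2+flip*np.pi)*Ro.from_euler('x',np.pi)).as_rotvec()
E
python3 - <<'E'
from h import *
a=get_image("scene");b=get_image("top")
e=np.array([np.cos(F),np.sin(F)])
for n,g in(("s",a),("t",b)):
    print(n,[proj(g,[*(C+r*e),z]).round(1).tolist() for r,z in((0,.119),(.082,.125),(.108,.125),(.12,.085))])
for f in(0,1):
  for d in(-22,0,42):
    q=ik(*pose(d,.112,flip=f)); print(f,d,None if q is None else np.round(q,2))
E
```

```text
s [[291.3, 216.3], [305.3, 179.7], [309.3, 169.8], [311.1, 181.1]]
t [[341.4, 184.4], [327.0, 218.1], [322.4, 228.9], [320.5, 234.0]]
0 -22 [ 0.69  0.31 -0.73  1.83  0.23  1.09 -0.94]
0 0 [ 0.73  0.26 -0.69  1.87  0.19  1.08 -0.46]
0 42 [ 0.82  0.28 -0.64  1.84  0.19  1.08  0.4 ]
1 -22 [ 1.06  0.52 -1.24  1.82  0.53  1.19  1.98]
1 0 [ 1.15  0.47 -1.23  1.86  0.48  1.17  2.46]
1 42 [-0.72  0.42  1.17  1.91 -0.43  1.1  -2.21]
```

Run:
```python
from h import *
move_gripper(0.0,20)
reach(*pose(-22,.24)); print(current_t(),current_position())
f0=np.array(current_force())
print(move_l(*pose(-22,.113),velocity=.08,until_force=8),current_position(),np.array(current_force())-f0)
for d in range(-18,43,4):
    s=move_l(*pose(d,.113),velocity=.04,until_force=14); print(d,s,(np.array(current_force())-f0).round(1))
    if s: break
print(current_t(),current_position())
cv2.imwrite("pics/p1.png",np.hstack([crop(get_image("scene"),215,130,385,290,2.3),crop(get_image("top"),265,110,425,270,2.3)]))
```

```text
3.3917 [ 0.52219137 -0.07427591  0.23984805]
False [ 0.52256685 -0.07301485  0.11340485] [-0.49266093 -0.08939133 -0.81159768]
-18 False [ 0.4  0.1 -0.9]
-14 False [ 0.   0.2 -0.6]
-10 False [ 0.6  0.  -0.2]
-6 False [1.2 2.2 0.4]
-2 False [0.7 1.8 0.9]
2 False [0.1 1.4 0.7]
6 False [0.2 1.9 0.4]
10 False [-0.4  1.1 -0. ]
14 False [-0.9  0.  -0.9]
18 False [ 0.2 -0.5 -0.2]
22 False [ 0.6 -0.2 -0.9]
26 False [0.5 0.  0.1]
30 False [-0.1 -0.4 -0.6]
34 False [-0.5 -0.5 -0.6]
38 False [ 0.1 -0.2  0.2]
42 False [ 0.2  0.2 -0.3]
10.3333 [ 0.49586716 -0.17313772  0.11294505]
```

```bash
ls pics
```

```text
c1.png
p1.png
scene0.png
top0.png
```

View pics/p1.png

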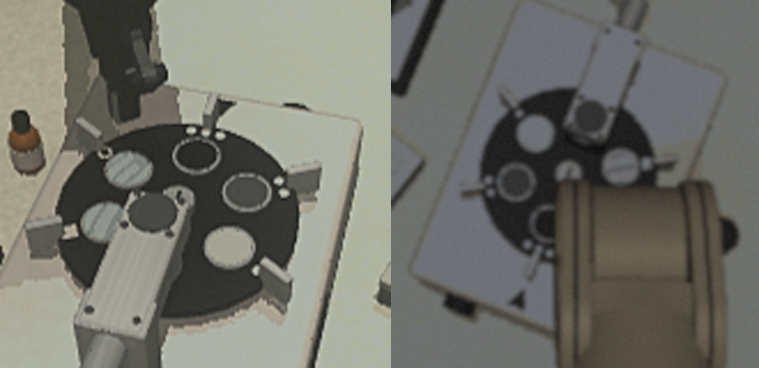

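The scene half shows the three dots beside the index tab (about (205,132)), with the tab at the triangle. I'll back off, lift clear and check.

Run:
```python
from h import *
move_l(*pose(38,.113),velocity=.05)
move_l(*pose(38,.26),velocity=.1)
move_j([1.307,0.332,-0.065,1.46,0.022,1.35,-0.088]); dwell(.5)
print(current_t(),current_position())
cv2.imwrite("pics/p2.png",np.hstack([crop(get_image("scene"),185,130,435,290,1.6),cv2.convertScaleAbs(crop(get_image("top"),265,110,425,270,2.3),alpha=1.5)[:256*1] if 0 else cv2.resize(cv2.convertScaleAbs(crop(get_image("top"),235,110,435,270,1.6),alpha=1.5),(320,256))]))
```

```text
14.85 [ 0.1493976  -0.60690865  0.23150204]
```

View pics/p2.png

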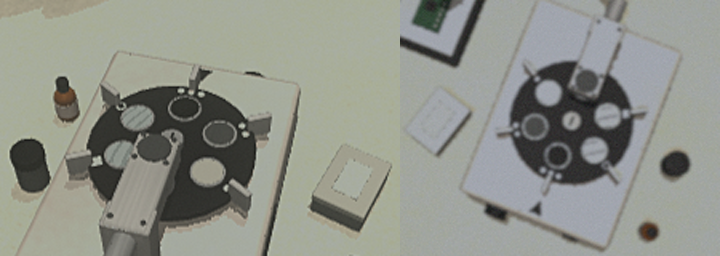

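The three-dot tab stands at the triangle (scene (192,80), top (547,185)) in the same seated pose as the ring tab before it. The bottle, case and slide box have not moved, and the hand is clear.

```bash
python3 -c "
from rig import *
print(finish_job())"
```

```text
the job is handed in; nothing more can be done
None
```

I turned the filter turret one click counter-clockwise so the three-dot tab stands clicked in at the index triangle, then moved the hand clear and handed the job in at about 15 s; the last pictures show the bench items where they were.

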